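# Unscrew the yellow filler cap

## Robot

A 6-joint arm with a two-finger parallel gripper is mounted at the origin on a cart in front of the work surface, level with it; the furniture and walls round the work are solid. World frame = base frame: x ahead of the robot, y to its left, z up, the work surface at z = 0. Lengths are in mm, angles in rad, forces in N, time in s.
With the tool pointing down it reaches from about 350 to 875 mm from the base axis. Payload 4.2 kg.
Tool frame: the origin (TCP) lies midway between the tips of the shut fingers; the grasp point (between the pads) lies 19 mm behind it; z points along the fingers, y is the line along which they close (so a half turn about z gives the same grasp; the last joint's range is limited). The gripper opens to 85 mm and grips with 20 to 120 N. Pads are 22 mm wide; open, the fingers measure 114 mm over their backs; the gripper's body (76 mm by 85 mm) begins 54 mm behind the grasp point. The pads swing forward as they close: fully open they stand 13 mm farther back than shut.
Start: joints at [-0.947, 0.385, 0.008, 0, -1.194, -0.259], TCP at [222.991, -583.845, 231.312] pointing down, gripper open.
Joint ranges: [-3.14, 3.14], [-1.21, 2.06], [-1.07, 1.41], [-3.16, 2.05], [-2.99, -0.16], [-3.1, 3.1]. Speed limits (rad/s): [2.79, 2.79, 3.14, 3.14, 3.14, 3.14].

## Interface

Orientations are given as a unit quaternion [x, y, z, w].
In Python, from bench import * gives the robot as it stands.
- The arm moves only by the tool drive_tool, never from a script. Its argument "plan" is a list that holds one entry, the list of rows, each a list of 5 numbers: the closure, from -1 (fully open) to 1 (shut), then the shift along the world's x, y, z in mm, then the turn about the world's z in degrees. A call has 1 to 20 rows; each row shifts and turns the commanded pose from where the row before left it; what a row does not reach is not made up. A row lasts 1/12 s, in which the tool goes at most 41.7 mm and 7.16 degrees, less where a joint would pass 70% of its speed; a pose out of reach is approached as far as the arm can. A call is refused whole if a number of a shift passes 41.7 or a number of a turn 7.16, either way. A call with a gripper value outside its range is refused whole. The fingers move at their own pace and stop on an object; the grip force is fixed at half the most. Time passes only in rows, so rows that do not move let the fingers close. It gives the time, the measured TCP pose, the force, the opening and the grip force at its end, in the units of the state.
- read_state(): the state, without advancing time (a new reading comes with each control period).
- get_image(name): name is "scene" or "top"; returns (picture, depth): 480x640x3 uint8, red, green, blue; 480x640 float32, mm along the optical axis (not along the pixel's ray), 0 where there is no reading.
- camera_model(name): a dict with "fx", "fy", "cx", "cy" (pixels), "R" (3x3) and "t" (3): a world point X has camera coordinates R X + t. Camera axes: x right, y down, z forward; pixel columns grow to the right and rows downward; lengths in mm; the calibration is good to about 2 mm. A picture is of the moment at which its call begins. camera_model takes no time and is no camera call.
- job_done(): hands the job in; it is judged then, once.
The state is a dict: "clock": time; "joints": joint angles; "joint_vel": joint speeds; "joint_efforts": joint torques, N m; "position": TCP position; "ee_rot": TCP orientation; "contact_force": force on the tool from outside, world axes, zero at the start; "wrist_torque": the same for the moment, N m; "gripper_width": finger opening in mm; "grasp_force": force on a finger pad.
Only numpy, scipy, OpenCV 4.12 (cv2) and the standard library are available. Lean on these libraries where they do the work, as an engineer would, in place of code of your own. Each camera call takes 0.05 s, during which the arm holds its last target. There are 200 camera calls.

## Task

Open the lubricant tank with the yellow cap for refilling: unscrew the yellow cap anticlockwise without forcing it, keep hold of it as it comes free, lift it clear, and set it down, not drop it, upright with its open side down near the middle of the round steel dish. Let go of it there. Do not touch the blue cap of the other tank.

Things in the scene. Friction and masses are not known exactly. Their poses are not given: they have to be found in the camera images.
- yellow_cap: Yellow screw cap, 34 mm high: skirt below (45 mm wide, 20 mm high, open underneath), ribbed crown above (47 mm wide, 14 mm high: grip it here). 60 g. Origin: centre of its lower edge, z up. Unscrews anticlockwise seen from above, turns easily, stays where left. It comes free after 1.8 to 2.6 rad (two twists of 1.4 rad, fingers opened between) and lifts off for 2 rad beyond that.
- yellow_tank: Grey lubricant tank under the yellow cap, fixed to the table: foot 110 x 90 mm, flat top at z = 55 mm, in its middle a white neck, 37 mm over the thread, rim at z = 87 mm. Origin: centre of its underside, on the neck's axis; the closed cap's origin is at z = 67 mm, its top at 101 mm. Right-hand thread, 20 mm rise per full turn, 3 mm of vertical play. Amber gauge on its -x side.
- dish: Loose round low steel dish, 96 mm wide, flat floor 3 mm thick, rim 7 mm high. Origin at the centre of its underside, z up.
- blue_cap: Blue screw cap of the same shape and size, on another tank just like the first; to be left alone. Origin at the centre of its lower edge, z up.
There are look-alikes about, which are no part of the job. There is more than one size of the yellow_cap; the one meant has the size given above.

How it is judged (in metres and radians):
On the way, in this order (a step that is already met when the one before it is completed fails the run):
1. the yellow cap is off its neck, held by the fingers at least 15 mm clear of the rim (height (world z) of yellow_cap above 0.102 m and contact force between the fingers and yellow_cap above 1 N), for 0.1 s.
2. the yellow cap is brought down onto the dish (within 12 mm of its floor) while the fingers still hold it (z of yellow_cap in the frame of dish below 0.015 m and horizontal distance between yellow_cap and dish below 0.03 m and contact force between the fingers and yellow_cap above 1 N), for 0.05 s.
At the end, for the whole second after the job is handed in: The yellow cap stands at rest on the floor of the dish, open side down, upright within 10 degrees, its axis within 20 mm of the dish's centre, released; the blue cap is where it was on its tank (within 5 mm) (horizontal distance between yellow_cap and dish below 0.02 m and z of yellow_cap in the frame of dish between 0 and 0.008 m and angle between each of yellow_cap, dish's own z axis and vertical below 0.17 rad and linear speed of yellow_cap below 0.02 m/s and distance of blue_cap from where it was at the start of the episode below 0.005 m); the robot touches nothing.
It fails at once if the blue cap is touched (more than 2 N) (contact force between any of the arm, the fingers and blue_cap above 2 N).
It fails at once if the yellow cap is forced against its thread (more than 100 N between cap and tank) (contact force between yellow_cap and yellow_tank above 100 N).
It also fails if it takes over 48 s, if anything falls off the work surface, if the arm or the gripper's body presses on something with over 40 N, if the wrist force passes 120 N, or if a joint passes its speed limit or range.

## Working session

There is one attempt and no reset: what is moved stays moved. The work goes in short steps, Python scripts to look and compute and a tool call to move; the robot and the scene stay as the last step left them, time stands still between calls to the robot, and variables do not carry over. Pictures are saved under pics/ and viewed, at most 10 in all, crops included, and the job is handed in when it is done.

Besides the shell and the picture viewer there is one more tool, called by a JSON object that holds its "fn" and its "kwargs", one argument or row to a line. drive_tool: Moves the arm, as the interface text tells. Its arguments: {"type":"object","properties":{"plan":{"type":"array"}},"required":["plan"]}

```bash
mkdir -p pics; python3 - <<'E'
from bench import *
import cv2,numpy as np
for n in("scene","top"):
    p,d=get_image(n); cv2.imwrite(f"pics/{n}0.png",p[...,::-1]); np.save(f"pics/{n}0.npy",d)
    m=camera_model(n); print(n,m['fx'],m['cx'],m['cy'],np.round(m['R'],3).tolist(),np.round(m['t'],1))
s=read_state();print(s['position'],s['ee_rot'],s['clock'],s['gripper_width'])
E
```

```text
scene 553.6073812096072 318.21332567291466 239.54363080166573 [[-0.447, -0.894, 0.022], [-0.359, 0.157, -0.92], [0.819, -0.419, -0.391]] [298.3 256.8 830.4]
top 494.61642386271586 320.04482496017897 243.27317876135868 [[-0.027, -1.0, -0.004], [-0.991, 0.027, -0.131], [0.131, 0.001, -0.991]] [ 78.2 508.7 872.6]
[ 222.79062835 -583.38497449  230.32821472] [-1.81311647e-01  9.83425194e-01  9.55221509e-04 -2.47275131e-04] 0.1 85.46736244094684
```

View pics/scene0.png

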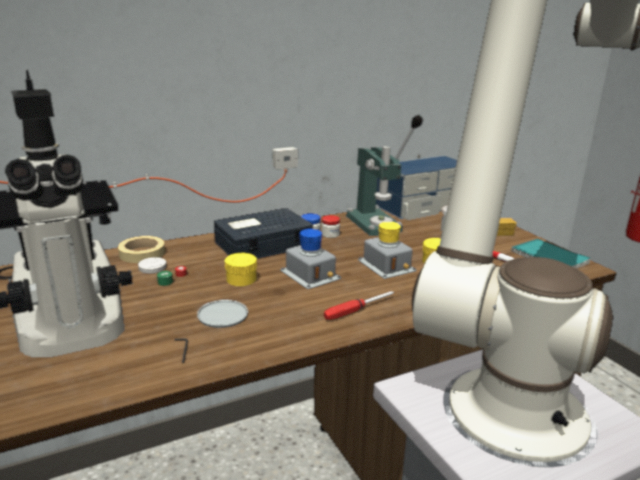

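View pics/top0.png

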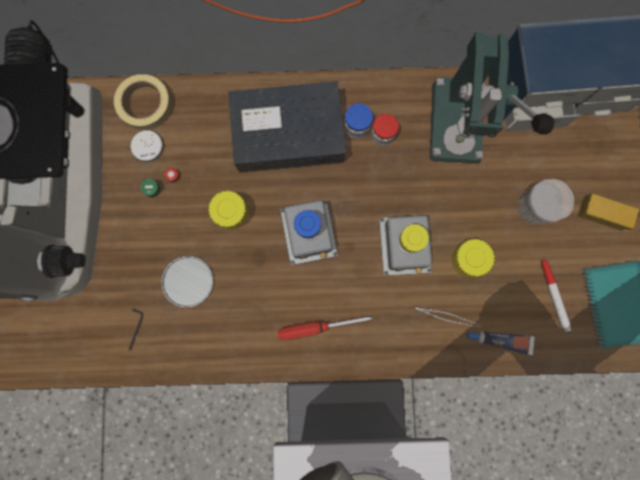

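Top view: the candidates are three yellow caps, at (415,238) on a grey tank, and at (228,209) and (475,258) loose on the table and larger. Only (415,238) sits on a tank, so it is the one meant. The blue cap is at (308,223) and the dish at (187,282). In the scene view the cap is at (389,232) and the dish at (222,313). I'll confirm in an enlarged crop.

```bash
cat > h.py <<'E'
from bench import *
import cv2,numpy as np
def K(m): return np.array([[m['fx'],0,m['cx']],[0,m['fy'],m['cy']],[0,0,1]])
def bp(n,u,v,d):
    m=camera_model(n); c=np.linalg.inv(K(m))@[u,v,1]*d
    return np.array(m['R']).T@(c-np.array(m['t']))
def atz(n,u,v,z):
    m=camera_model(n); R=np.array(m['R']); C=-R.T@np.array(m['t']); r=R.T@np.linalg.inv(K(m))@[u,v,1]
    return C+r*(z-C[2])/r[2]
def tri(a,b):
    P=[K(m)@np.c_[m['R'],m['t']] for m in map(camera_model,("top","scene"))]
    X=cv2.triangulatePoints(*P,np.float64(a).reshape(2,1),np.float64(b).reshape(2,1)); return (X[:3]/X[3]).ravel()
def cloud(n,d):
    m=camera_model(n); v,u=np.mgrid[:480,:640]
    c=np.stack([(u-m['cx'])/m['fx']*d,(v-m['cy'])/m['fy']*d,d],-1); return (c-np.array(m['t']))@np.array(m['R'])
E
python3 - <<'E'
from h import *
t=cv2.imread('pics/top0.png');s=cv2.imread('pics/scene0.png')
a=cv2.resize(t[195:295,370:503],(532,400),interpolation=cv2.INTER_CUBIC)[:, :400]
b=cv2.resize(s[205:305,350:450],(400,400),interpolation=cv2.INTER_CUBIC)
c=cv2.resize(t[240:315,150:250],(266,200));e=cv2.resize(s[285:345,180:260],(266,200))
cv2.imwrite('pics/c1.png',np.hstack([a,b]))
for n,im,boxes in(("top",t,{"A":(395,220,435,256),"B":(205,188,250,230),"C":(453,236,498,280)}),("scene",s,{"A":(370,215,405,246)})):
    d=np.load(f'pics/{n}0.npy');X=cloud(n,d);h=cv2.cvtColor(im,cv2.COLOR_BGR2HSV)
    for k,(u0,v0,u1,v1) in boxes.items():
        m=np.zeros((480,640),bool);m[v0:v1,u0:u1]=1
        m&=(h[...,0]>20)&(h[...,0]<35)&(h[...,1]>120)&(d>0)
        P=X[m];zt=np.percentile(P[:,2],90);q=P[P[:,2]>zt-4]
        print(n,k,"ztop",zt.round(1),"ctr",((q.max(0)+q.min(0))/2).round(1),"ext",np.ptp(q,0).round(1),"mean",q.mean(0).round(1))
    # tank & dish heights
d=np.load('pics/top0.npy');X=cloud("top",d)
for p in((395,255),(187,282),(308,223),(250,300)):print(p,X[p[1],p[0]].round(1))
print(tri((187,282),(222,313)))
# rim ellipse
g=t[245:320,150:225]
hh=cv2.cvtColor(g,cv2.COLOR_BGR2HSV);m=(hh[...,1]<60).astype(np.uint8)
cs,_=cv2.findContours(m,0,1);cc=max(cs,key=cv2.contourArea);el=cv2.fitEllipse(cc);print(el)
print("dish top",atz("top",el[0][0]+150,el[0][1]+245,5))
g=s[285:345,180:260];hh=cv2.cvtColor(g,cv2.COLOR_BGR2HSV);m=(hh[...,1]<60).astype(np.uint8)
cs,_=cv2.findContours(m,0,1);cc=max(cs,key=cv2.contourArea);el=cv2.fitEllipse(cc);print(el)
print("dish scene",atz("scene",el[0][0]+180,el[0][1]+285,5))
E
```

```text
top A ztop 101.5 ctr [507.6 -96.6 101.1] ext [46.1 46.6  7.1] mean [507.5 -96.5  99.9]
top B ztop 49.0 ctr [577.  231.9  48.6] ext [67.  66.7  7.3] mean [577.3 231.7  47.4]
top C ztop 48.8 ctr [ 475.7 -213.9   48. ] ext [66.9 66.1  6.4] mean [ 475.7 -214.3   47.2]
scene A ztop 101.0 ctr [503.  -96.5  99.9] ext [41.5 47.2  5.6] mean [502.3 -94.3 100.1]
(395, 255) [483.1 -68.8  54.6]
(187, 282) [448.3 316.    2.9]
(308, 223) [537.1  83.8 100.9]
(250, 300) [411.6 198.5  -1.2]
[448.38306704 315.86365734   4.52965284]
((37.038997650146484, 36.331077575683594), (50.560882568359375, 52.479496002197266), 45.42903137207031)
dish top [449.4257535  315.31231747   5.        ]
((41.975887298583984, 28.035036087036133), (27.426799774169922, 50.617794036865234), 85.1755599975586)
dish scene [447.78293336 316.39873893   5.        ]
```

View pics/c1.png

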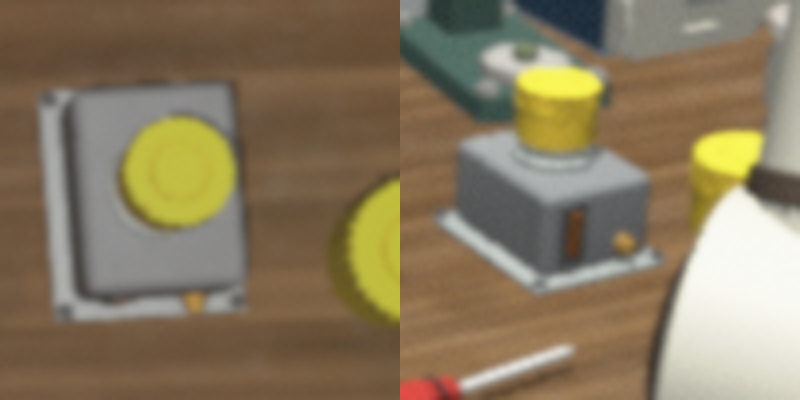

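The crop shows the yellow cap sitting on the grey tank with the amber gauge, centred at (175,170) in the left half. Its crown measures 46 mm with its top at z=101, which fits. The two loose caps measure 66 mm and are too large. The cap axis is at about (507,-96) and the dish centre at about (449,316).

{"fn": "drive_tool", "kwargs": {
  "plan": [
    [[-1,17.8,30.5,0,0],[-1,17.8,30.5,0,0],[-1,17.8,30.5,0,0],[-1,17.8,30.5,0,0],[-1,17.8,30.5,0,0],[-1,17.8,30.5,0,0],[-1,17.8,30.5,0,0],[-1,17.8,30.5,0,0],[-1,17.8,30.5,0,0],[-1,17.8,30.5,0,0],[-1,17.8,30.5,0,0],[-1,17.8,30.5,0,0],[-1,17.8,30.5,0,0],[-1,17.8,30.5,0,0],[-1,17.8,30.5,0,0],[-1,17.8,30.5,0,0],[-1,0,0,-30,0],[-1,0,0,-30,0],[-1,0,0,0,0],[-1,0,0,0,0]]
  ]
}}

```text
clock: 1.77
position: [506.8, -96.0, 170.2]
ee_rot: [-0.182, 0.983, -0.0, -0.002]
contact_force: [-0.0, -0.9, 1.4]
gripper_width: 85.3
grasp_force: 0.0
```

{"fn": "drive_tool", "kwargs": {
  "plan": [
    [[-1,0,0,-20,0],[-1,0,0,-20,0],[-1,0,0,-20,0],[-1,0,0,-16,0],[-1,0,0,-10,0],[-1,0,0,-10,0],[-1,0,0,0,0],[-1,0,0,0,0]]
  ]
}}

```text
clock: 2.43
position: [508.4, -96.1, 76.0]
ee_rot: [-0.181, 0.983, -0.0, 0.001]
contact_force: [0.0, 0.0, -0.6]
gripper_width: 85.4
grasp_force: 0.0
```

```bash
python3 - <<'E'
from h import *
t=get_image("top")[0][...,::-1];s=get_image("scene")[0][...,::-1]
r=lambda g:cv2.resize(g,(400,400),interpolation=cv2.INTER_CUBIC)
cv2.imwrite('pics/c2.png',np.hstack([r(t[180:290,360:470]),r(s[180:290,340:450])]));print(read_state()['joints'])
E
```

```text
[ 1.27671641e-01  3.76380044e-01 -4.55626373e-01  5.18872819e-04
 -7.36407201e-01 -1.33382590e+00]
```

View pics/c2.png

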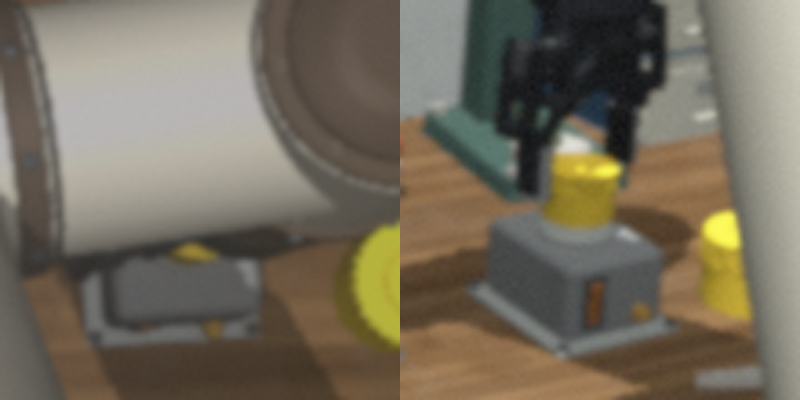

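The fingers straddle the crown: the cap is at (585,185) in the crop, with a finger on each side. I'll go a little lower and close.

{"fn": "drive_tool", "kwargs": {
  "plan": [
    [[-1,-1,0,-4,0],[-1,0,0,0,0],[1,0,0,0,0],[1,0,0,0,0],[1,0,0,0,0],[1,0,0,0,0],[1,0,0,0,0],[1,0,0,0,0],[1,0,0,0,0],[1,0,0,0,0],[1,0,0,0,0],[1,0,0,0,0]]
  ]
}}

```text
clock: 3.53
position: [507.2, -95.8, 71.8]
ee_rot: [-0.182, 0.983, -0.0, 0.0]
contact_force: [0.0, 1.1, 5.5]
gripper_width: 45.2
grasp_force: 61.2
```

{"fn": "drive_tool", "kwargs": {
  "plan": [
    [[1,0,0,0.4,6.7],[1,0,0,0.4,6.7],[1,0,0,0.4,6.7],[1,0,0,0,0]]
  ]
}}

```text
clock: 3.87
position: [506.4, -95.9, 72.0]
ee_rot: [-0.351, 0.936, 0.0, -0.0]
contact_force: [0.6, -0.5, -0.3]
gripper_width: 45.4
grasp_force: 61.2
```

{"fn": "drive_tool", "kwargs": {
  "plan": [
    [[1,0,0,0.4,6.7],[1,0,0,0.4,6.7],[1,0,0,0.4,6.7],[1,0,0,0.4,6.7],[1,0,0,0.4,6.7],[1,0,0,0.4,6.7],[1,0,0,0.4,6.7],[1,0,0,0.4,6.7],[1,0,0,0.4,6.7],[1,0,0,0,0],[1,0,0,0,0]]
  ]
}}

```text
clock: 4.78
position: [506.6, -95.8, 75.7]
ee_rot: [0.772, -0.636, -0.0, 0.0]
contact_force: [0.6, -0.4, -0.8]
gripper_width: 45.4
grasp_force: 61.2
```

```bash
python3 - <<'E'
from h import *
s=get_image("scene")[0][...,::-1]
cv2.imwrite('pics/c3.png',cv2.resize(s[180:290,340:450],(500,500),interpolation=cv2.INTER_CUBIC))
st=read_state();print({k:np.round(st[k],2) for k in('joints','position','contact_force','wrist_torque')})
E
```

```text
{'joints': array([ 0.13,  0.38, -0.46, -0.  , -0.74,  0.06]), 'position': array([506.58, -95.84,  75.74]), 'contact_force': array([ 0.08, -0.83, -0.58]), 'wrist_torque': array([-0.1 , -0.06,  0.03])}
```

View pics/c3.png

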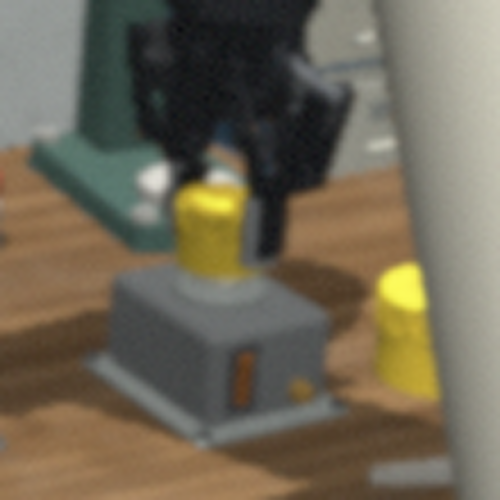

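The pads hold the crown at (215,230) in the crop and the cap has turned and risen. Next I open, turn back, and grip again.

{"fn": "drive_tool", "kwargs": {
  "plan": [
    [[-1,0,0,0,0],[-1,0,0,0,0],[-1,0,0,0,0],[-1,0,0,0,0],[-1,0,0,0,0],[-1,0,0,1,-6.7],[-1,0,0,0,-6.7],[-1,0,0,0,-6.7],[-1,0,0,0,-6.7],[-1,0,0,0,-6.7],[-1,0,0,0,-6.7],[-1,0,0,0,-6.7],[-1,0,0,0,-6.7],[-1,0,0,0,-6.7],[-1,0,0,0,-6.7],[-1,0,0,0,-6.7],[-1,0,0,0,-6.7],[-1,0,0,0,0]]
  ]
}}

```text
clock: 6.33
position: [506.8, -95.8, 77.1]
ee_rot: [-0.18, 0.984, 0.0, 0.0]
contact_force: [0.1, 0.4, -1.0]
gripper_width: 85.4
grasp_force: 0.0
```

{"fn": "drive_tool", "kwargs": {
  "plan": [
    [[1,0,0,0,0],[1,0,0,0,0],[1,0,0,0,0],[1,0,0,0,0],[1,0,0,0,0],[1,0,0,0,0],[1,0,0,0,0],[1,0,0,0,0],[1,0,0,0,0],[1,0,0,0,0]]
  ]
}}

```text
clock: 7.17
position: [507.2, -95.8, 77.3]
ee_rot: [-0.182, 0.983, -0.0, 0.0]
contact_force: [1.5, 0.0, 2.3]
gripper_width: 45.1
grasp_force: 60.9
```

{"fn": "drive_tool", "kwargs": {
  "plan": [
    [[1,0,0,0.4,6.7],[1,0,0,0.4,6.7],[1,0,0,0.4,6.7],[1,0,0,0.4,6.7],[1,0,0,0.4,6.7],[1,0,0,0.4,6.7],[1,0,0,0.4,6.7],[1,0,0,0.4,6.7],[1,0,0,0.4,6.7],[1,0,0,0.4,6.7],[1,0,0,0.4,6.7],[1,0,0,0.4,6.7],[1,0,0,0.4,6.7],[1,0,0,0,0],[1,0,0,0,0]]
  ]
}}

```text
clock: 8.42
position: [506.5, -95.8, 82.3]
ee_rot: [0.808, -0.589, -0.0, 0.0]
contact_force: [-0.9, 0.6, 2.2]
gripper_width: 45.5
grasp_force: 61.0
```

{"fn": "drive_tool", "kwargs": {
  "plan": [
    [[1,0,0,1,0],[1,0,0,1,0],[1,0,0,1,0],[1,0,0,1,0],[1,0,0,0,0],[1,0,0,0,0]]
  ]
}}

```text
clock: 8.92
position: [506.7, -95.8, 86.2]
ee_rot: [0.809, -0.588, -0.0, 0.0]
contact_force: [-0.0, 0.7, -1.9]
gripper_width: 45.3
grasp_force: 61.2
```

The force stays near zero, so the cap lifts freely. I'll raise it clear.

{"fn": "drive_tool", "kwargs": {
  "plan": [
    [[1,0,0,2,0],[1,0,0,3,0],[1,0,0,5,0],[1,0,0,8,0],[1,0,0,12,0],[1,0,0,16,0],[1,0,0,20,0],[1,0,0,24,0],[1,0,0,24,0],[1,0,0,12,0],[1,0,0,0,0],[1,0,0,0,0]]
  ]
}}

```text
clock: 9.92
position: [506.8, -95.7, 213.1]
ee_rot: [0.809, -0.588, 0.001, -0.001]
contact_force: [0.7, 0.0, -0.8]
gripper_width: 45.3
grasp_force: 61.2
```

```bash
python3 - <<'E'
from h import *
s=get_image("scene")[0][...,::-1]
cv2.imwrite('pics/c4.png',cv2.resize(s[140:290,310:460],(600,600),interpolation=cv2.INTER_CUBIC))
E
```

```text
(no output)
```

View pics/c4.png

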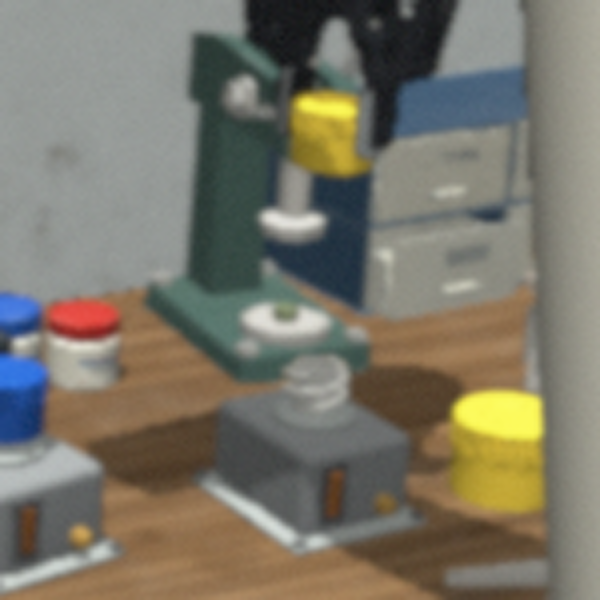

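The cap is held upright at (325,133) in the crop and the neck at (315,385) is bare. Now to the dish.

{"fn": "drive_tool", "kwargs": {
  "plan": [
    [[1,-4.1,29.4,0,0],[1,-4.1,29.4,0,0],[1,-4.1,29.4,0,0],[1,-4.1,29.4,0,0],[1,-4.1,29.4,0,0],[1,-4.1,29.4,0,0],[1,-4.1,29.4,0,0],[1,-4.1,29.4,0,0],[1,-4.1,29.4,0,0],[1,-4.1,29.4,0,0],[1,-4.1,29.4,0,0],[1,-4.1,29.4,0,0],[1,-4.1,29.4,0,0],[1,-4.1,29.4,0,0],[1,0,0,-30,0],[1,0,0,-40,0],[1,0,0,-40,0],[1,0,0,-30,0],[1,0,0,-13,0],[1,0,0,0,0]]
  ]
}}

```text
clock: 11.63
position: [446.6, 312.7, 53.9]
ee_rot: [0.809, -0.588, -0.001, 0.006]
contact_force: [-0.2, 0.0, -0.6]
gripper_width: 45.0
grasp_force: 61.4
```

```bash
python3 - <<'E'
from h import *
s,d=get_image("scene");s=s[...,::-1].copy()
st=read_state();print(st['joints'].round(2) if hasattr(st['joints'],'round') else st['joints'],st['position'])
cv2.imwrite('pics/c5.png',cv2.resize(s[230:350,160:280],(600,600),interpolation=cv2.INTER_CUBIC))
X=cloud("scene",d);h=cv2.cvtColor(s,cv2.COLOR_BGR2HSV);m=(h[...,0]>20)&(h[...,0]<35)&(h[...,1]>120)&(d>0)
q=X[m];q=q[(np.hypot(q[:,0]-449,q[:,1]-316)<40)];print(q.shape,q.min(0).round(1),q.max(0).round(1))
E
```

```text
[ 0.91  0.45 -0.4  -0.   -0.73 -0.59] [448.02672524 314.12053659  56.48691657]
(432, 3) [412.3 296.   45.5] [472.1 336.6 135.2]
```

View pics/c5.png

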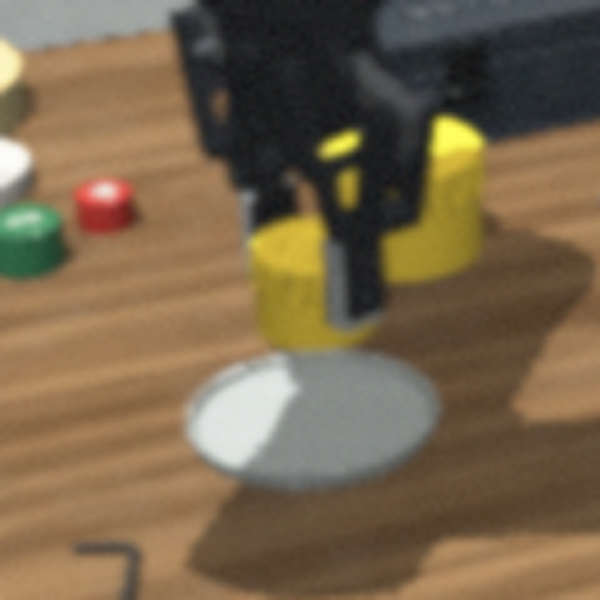

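The cap is upright above the dish: the cap bottom is at (315,345) and the dish centre at (315,415) in the crop. I'll lower it slowly.

{"fn": "drive_tool", "kwargs": {
  "plan": [
    [[1,0.5,1,-10,0],[1,0,0,-10,0],[1,0,0,-8,0],[1,0,0,-6,0],[1,0,0,-4,0],[1,0,0,0,0],[1,0,0,0,0],[1,0,0,0,0]]
  ]
}}

```text
clock: 12.35
position: [450.1, 317.0, 21.7]
ee_rot: [0.809, -0.588, 0.0, -0.0]
contact_force: [0.3, -0.2, -0.2]
gripper_width: 44.4
grasp_force: 61.4
```

{"fn": "drive_tool", "kwargs": {
  "plan": [
    [[1,-0.5,-0.5,-3,0],[1,0,0,-3,0],[1,0,0,-2,0],[1,0,0,-1,0],[1,0,0,-1,0],[1,0,0,0,0],[1,0,0,0,0],[1,0,0,0,0]]
  ]
}}

```text
clock: 13.02
position: [449.3, 316.2, 11.4]
ee_rot: [0.809, -0.588, -0.0, 0.0]
contact_force: [-0.0, -1.1, 0.2]
gripper_width: 44.9
grasp_force: 61.6
```

{"fn": "drive_tool", "kwargs": {
  "plan": [
    [[1,0,0,-1,0],[1,0,0,0,0],[1,0,0,0,0]]
  ]
}}

```text
clock: 13.27
position: [449.3, 316.4, 11.1]
ee_rot: [0.809, -0.588, 0.0, -0.0]
contact_force: [-3.7, -0.6, 5.5]
gripper_width: 44.8
grasp_force: 62.0
```

{"fn": "drive_tool", "kwargs": {
  "plan": [
    [[1,0,0,-1,0],[1,0,0,0,0],[1,0,0,0,0]]
  ]
}}

```text
clock: 13.52
position: [449.3, 316.5, 11.0]
ee_rot: [0.809, -0.588, 0.0, -0.0]
contact_force: [-4.9, -1.3, 12.0]
gripper_width: 45.2
grasp_force: 62.6
```

```bash
python3 - <<'E'
from h import *
s=get_image("scene")[0][...,::-1]
cv2.imwrite('pics/c6.png',cv2.resize(s[250:350,170:270],(600,600),interpolation=cv2.INTER_CUBIC))
E
```

```text
(no output)
```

View pics/c6.png

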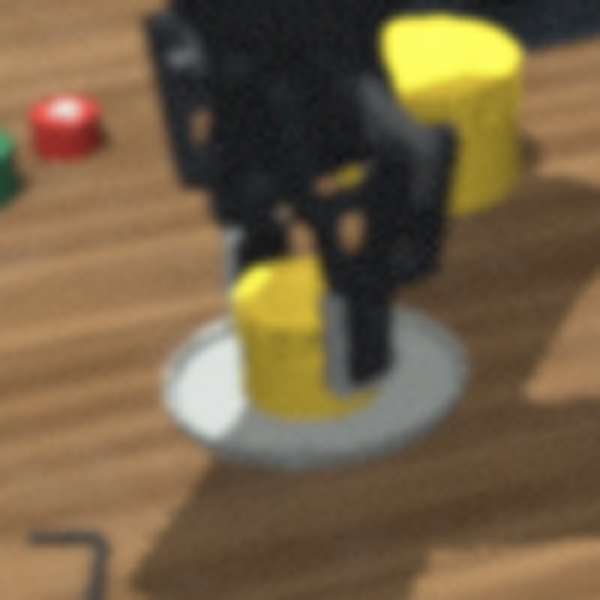

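The cap is standing on the dish floor, with its base centre at about (312,390) and the dish centre at (315,385) in the crop. I'll release it and go up.

{"fn": "drive_tool", "kwargs": {
  "plan": [
    [[1,0,0,1,0],[-1,0,0,0,0],[-1,0,0,0,0],[-1,0,0,0,0],[-1,0,0,0,0],[-1,0,0,0,0],[-1,0,0,0,0],[-1,0,0,0,0],[-1,0,0,5,0],[-1,0,0,10,0],[-1,0,0,20,0],[-1,0,0,30,0],[-1,0,0,30,0],[-1,0,0,30,0],[-1,0,0,30,0],[-1,0,0,0,0],[-1,0,0,0,0],[-1,0,0,0,0]]
  ]
}}

```text
clock: 15.07
position: [449.0, 315.9, 165.7]
ee_rot: [0.809, -0.588, -0.0, -0.0]
contact_force: [0.2, -0.7, -0.3]
gripper_width: 85.5
grasp_force: 0.0
```

```bash
python3 - <<'E'
from h import *
s=get_image("scene")[0][...,::-1]
cv2.imwrite('pics/c7.png',cv2.resize(s[200:350,170:320],(600,600),interpolation=cv2.INTER_CUBIC))
E
```

```text
(no output)
```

View pics/c7.png

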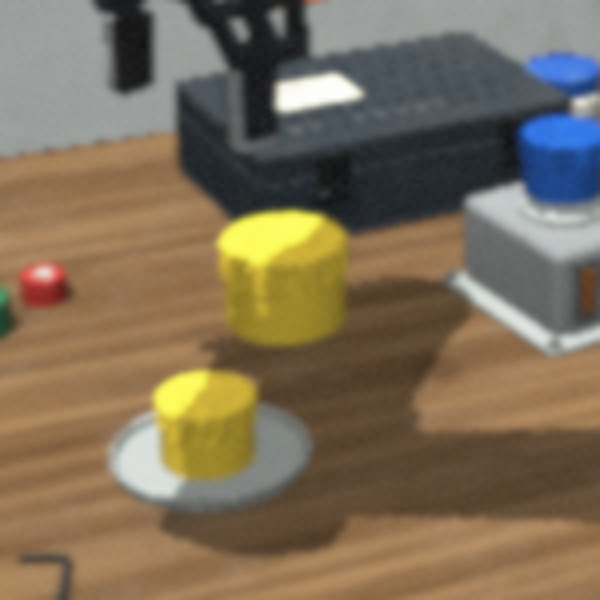

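The cap stands upright in the middle of the dish at (207,425), released, and the blue cap at (562,160) is untouched on its tank.

```bash
python3 -c "
from bench import *
print(job_done())"
```

```text
the job is handed in; nothing more can be done
None
```

The yellow cap is unscrewed and stands upright, open side down, near the middle of the dish; it is released, the blue cap was not touched, and the job was handed in after about 15 s of the 48 s, with no verdict returned.

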